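Roll the canister label-up and count it

TASK

Roll the canister on its mat, without lifting it off or denting it, until the white label faces straight up for the hand scanner, and let it lie still there. Then count it: press the tally counter's red plunger fully down to its stop and let it spring back. Leave the other things on the table where they are.

Things in the scene. Friction and masses are not known exactly. Their poses are not given: they have to be found in the camera images.
- mat: Black rubber mat fixed to the table, 540 mm long (left-right), 200 mm deep, 6 mm thick, a thin yellow line across it 20 mm from each end. Origin: centre of its underside. Its x axis points straight UP, y along its length (to the robot's left), z level, across the mat towards the robot.
- canister: Closed smooth cardboard canister with blue ends, 100 mm diameter, 180 mm long, 0.3-0.65 kg, lying across the mat (too thick to grip). Origin: middle of its axis. z: the cylinder's axis, at first along the mat's z; x: from the axis to the label, as does a yellow stripe on each end face. It rolls 50 mm per radian and stays where it is left, give or take a few mm. Over 40 N dents it.
- label (a point): Middle of the green-edged white label on the canister's side, 50 mm from its axis (label 118 mm along the canister, 36 mm round it). Fingers pressed on the canister's crown with some 5 to 20 N and drawn sideways roll it under them with little slip; its centre travels half as far as the fingers.
- counter: Tally counter fixed to the table beyond one end of the mat, left or right: a dark block 75 x 60 mm, 34 mm high, with a round steel collar on top and the red plunger over its middle. Origin: centre of its underside, z up.
- plunger_top (a point): Centre of the top face of the tally counter's red plunger cap (34 mm in diameter), 66 mm above the table when up.
- plunger (a joint): How far the plunger is pressed, in m: 0 up, 0.012 at its stop. The spring needs 2.7 N to start and 9 N to reach the stop, and returns it.
- tape_gun: Red tape dispenser with an amber roll, 100 mm long, 30 mm wide, 94 mm high, standing beyond the other end of the mat. Bystander. Origin: centre of its underside.
- clipboard: Green clipboard with paper and a steel clip, 220 x 160 mm, 14 mm high, lying beyond the mat. Bystander. Origin: centre of its underside.
- cutter: White box cutter, 150 mm long, 14 mm high, lying between the robot and the mat. Bystander. Origin: centre of its underside.
- marker: Black and blue marker pen, 140 mm long, 18 mm thick, lying between the robot and the mat. Bystander. Origin: centre of its underside.
- scanner: Black hand scanner, 150 mm long, 30 mm high, lying beyond the mat. Bystander. Origin: underside, in its handle.
- packs: Stack of four blister packs on blue and green cards, 150 x 120 mm, 88 mm high, beyond the mat on the right. Bystander. Origin: centre of its underside.

How it is judged:
By the outcome, as a careful person would: the job done as asked, in the order asked, and still so for the second after the job is handed in, with the robot touching nothing.
It also fails if it takes over 67 s, if anything falls off the work surface, if the arm or the gripper's body presses on something with over 40 N, if the wrist force passes 120 N, or if a joint passes its speed limit or range.

ROBOT

A 7-joint arm with a two-finger parallel gripper is mounted at the origin on the work surface. World frame = base frame: x ahead of the robot, y to its left, z up, the work surface at z = 0. Lengths are in m, angles in rad, forces in N, time in s.
With the tool pointing down it reaches from about 0.35 to 0.9 m from the base axis. Payload 8.1 kg.
Tool frame: the origin (TCP) lies midway between the tips of the shut fingers; the grasp point (between the pads) lies arm.grasp_offset behind it (arm.grasp_offset is the distance from the TCP to the grasp point, in m); z points along the fingers, y is the line along which they close (so a half turn about z gives the same grasp; the last joint's range is limited). The gripper opens to 92 mm and grips with 3 to 60 N. Pads are 19 mm wide; open, the fingers measure 130 mm over their backs; the gripper's body (75 mm by 190 mm) begins 47 mm behind the grasp point.
Start: joints at [1.224, 0.434, 0.025, 1.573, -0.012, 1.134, -0.075], TCP at [0.151, -0.607, 0.227] pointing down, gripper open.
Joint ranges: [-2.62, 2.62], [-0.44, 2.09], [-1.27, 1.32], [0.08, 2.57], [-1.32, 4.46], [0.12, 2], [-2.74, 2.74]. Speed limits (rad/s): [2.22, 2.22, 3.01, 3.01, 3.14, 3.14, 3.14].

INTERFACE

Orientations are given as a rotation vector (axis times angle).
In Python, from cell import observe, imaging, arm gives the robot as it stands.
- The arm moves only by the tool apply_moves, never from a script. Its argument "commands" is a list of rows, each a list of 5 numbers: the opening in per cent of the stroke, from 0 (shut) to 100 (fully open), then the shift along the world's x, y, z in units of 0.06 m (1.0 is 0.06 m), then the turn about the world's z in units of 0.5 rad (1.0 is 0.5 rad). A call has 1 to 12 rows; each row shifts and turns the commanded pose from where the row before left it; what a row does not reach is not made up. A row lasts 1/8 s, in which the tool goes at most 62.5 mm and 10.7 degrees, less where a joint would pass 70% of its speed; a pose out of reach is approached as far as the arm can. A call with a number of a shift or a turn outside -1 to 1 is refused whole. A call with a gripper value outside its range is refused whole. The fingers move at their own pace and stop on an object; "newtons" is the grip in N (left out, the last holds). Time passes only in rows, so rows that do not move let the fingers close. It gives the time, the measured TCP pose, the force, the opening and the grip force at its end, in the units of the state.
- observe(): the state, without advancing time (a new reading comes with each control period).
- imaging.get_image(name): name is "scene" or "top" or "wrist"; returns (picture, depth): 420x560x3 uint8, red, green, blue; 420x560 float32, m along the optical axis (not along the pixel's ray), 0 where there is no reading.
- imaging.camera_params(name): a dict with "camera_matrix" (3x3 intrinsics, pixels), "origin" and "rotation" of the camera in the world; the wrist camera has in their place "tool_from_camera" (4x4, takes a point from camera to tool coordinates, whose origin is the TCP and whose axes are the flange's). Camera axes: x right, y up, looking along -z (the intrinsics and any distortion apply to the point x, -y, -z); pixel columns grow to the right and rows downward; lengths in m; the calibration is good to about 2 mm. A picture is of the moment at which its call begins: read the wrist's pose just before it. camera_params takes no time and is no camera call.
- arm.sign_off(): hands the job in; it is judged then, once.
The state is a dict: "clock": time; "joints": joint angles; "dq": joint speeds; "joint_efforts": joint torques, N m; "position": TCP position; "ee_rot": TCP orientation; "force": force on the tool from outside, world axes, zero at the start; "ft_torque": the same for the moment, N m; "width": opening from 0.0 (shut) to 1.0 (fully open); "gripper_force": force on a finger pad.
Only numpy, scipy, OpenCV 4.12 (cv2) and the standard library are available. Lean on these libraries where they do the work, as an engineer would, in place of code of your own. Each camera call takes 0.05 s, during which the arm holds its last target. There are 200 camera calls.

## Working session

There is one attempt and no reset: what is moved stays moved. The work goes in short steps, Python scripts to look and compute and a tool call to move; the robot and the scene stay as the last step left them, time stands still between calls to the robot, and variables do not carry over. Pictures are saved under pics/ and viewed, at most 10 in all, crops included, and the job is handed in when it is done.

Besides the shell and the picture viewer there is one more tool, called after "Request:" as name(argument=value, ...) on one line, values as JSON. apply_moves: Moves the arm, as the interface text tells. Its arguments: {"type":"object","properties":{"commands":{"type":"array"},"newtons":{"type":"number"}},"required":["commands"]}

```bash
mkdir -p pics; cat > h.py <<'E'
import numpy as np, cv2
from cell import observe, imaging, arm
def cloud(n):
    im,d=imaging.get_image(n); p=imaging.camera_params(n); K=np.array(p["camera_matrix"])
    v,u=np.mgrid[:420,:560]
    dist=p.get("distortion")
    X=(u-K[0,2])/K[0,0]*d; Y=(v-K[1,2])/K[1,1]*d
    P=np.stack([X,-Y,-d],-1)@np.array(p["rotation"]).T+np.array(p["origin"])
    P[d==0]=np.nan
    return im,P
E
python3 - <<'E'
from h import *
print(observe()); print(imaging.camera_params("top")); print(imaging.camera_params("scene"))
for n in("top","scene"):
    im,P=cloud(n); cv2.imwrite(f"pics/{n}0.png",im[...,::-1]); np.savez(f"{n}0.npz",im=im,P=P)
E
```

```text
{'clock': 0.0, 'joints': array([ 1.22440354,  0.43521483,  0.02497268,  1.57410231, -0.01161412,
        1.13398739, -0.07511461]), 'dq': array([0.00045975, 0.00155944, 0.00065392, 0.00045678, 0.00085819,
       0.00161513, 0.00039718]), 'joint_efforts': array([-1.47154276e-05, -6.67849374e+01,  9.84880552e-01, -3.14457929e+01,
       -6.06248248e-02,  4.28688107e-02,  1.20095265e-04]), 'position': array([ 0.15069109, -0.60603442,  0.22594801]), 'ee_rot': array([-3.11677598e+00, -3.81674082e-01,  4.99593942e-04]), 'force': array([ 0.11703826,  0.24872724, -0.58463058]), 'ft_torque': array([-0.01579277, -0.02724689,  0.03504742]), 'gripper_force': 0.0, 'width': 1.0001750518052748}
{'camera_matrix': array([[514.26888857,   0.        , 269.87067438],
       [  0.        , 514.26888857, 209.81239561],
       [  0.        ,   0.        ,   1.        ]]), 'origin': array([ 0.37632687, -0.0173838 ,  1.19385861]), 'rotation': array([ 0.11459362, -0.11230327, -1.592086  ])}
{'camera_matrix': array([[525.22934481,   0.        , 274.72840147],
       [  0.        , 525.22934481, 211.09542761],
       [  0.        ,   0.        ,   1.        ]]), 'origin': array([1.15046226, 0.44251393, 0.93430685]), 'rotation': array([0.37937447, 0.78329027, 2.0939353 ])}Traceback (most recent call last):
  File "<stdin>", line 4, in <module>
  File "h.py", line 8, in cloud
    P=np.stack([X,-Y,-d],-1)@np.array(p["rotation"]).T+np.array(p["origin"])
      ~~~~~~~~~~~~~~~~~~~~~~~~~~~~~~~~~~~~~~~~~~~~~~~~^~~~~~~~~~~~~~~~~~~~~~
ValueError: operands could not be broadcast together with shapes (420,560) (3,)
```

Rotation is a rotation vector.

```bash
sed -i 's/np.array(p\["rotation"\]).T/cv2.Rodrigues(np.array(p["rotation"]))[0].T/' h.py
python3 - <<'E'
from h import *
ims=[]
for n in("top","scene"):
    im,P=cloud(n); cv2.imwrite(f"pics/{n}0.png",cv2.resize(im[...,::-1],(784,588))); np.savez(f"{n}0.npz",im=im,P=P)
E
```

```text
(no output)
```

View pics/top0.png

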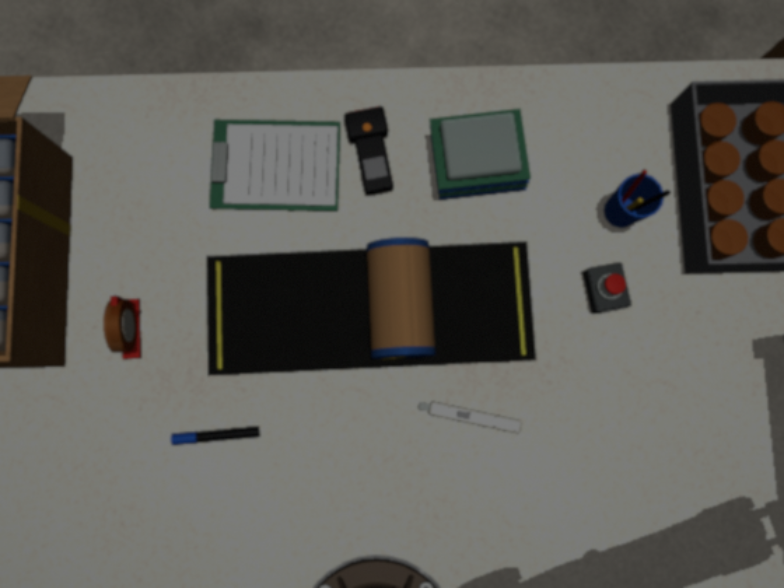

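View pics/scene0.png

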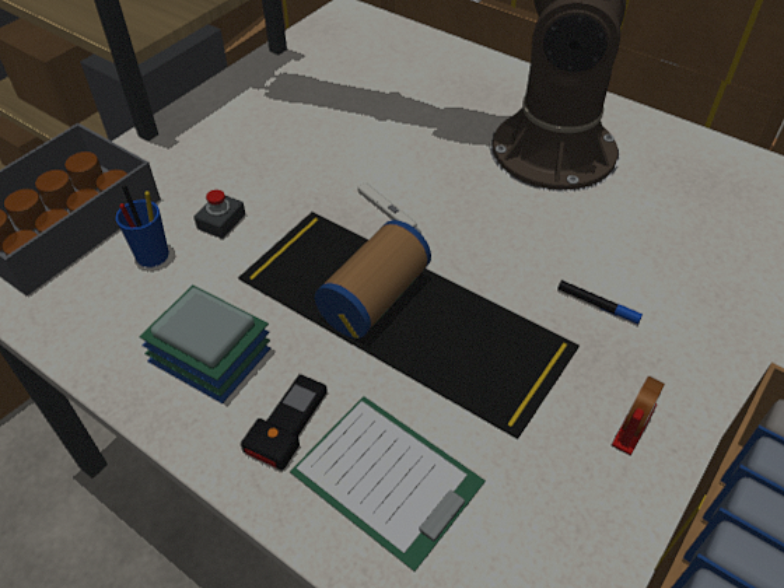

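The top view shows the canister at (400,297), with the mat spanning x 208–533 and the counter's red cap at (613,284). In the scene view, the yellow stripe on the canister's far end is at about (348,325) and points downward, so the label is underneath.

```bash
python3 - <<'E'
from h import *
t=np.load("top0.npz");im,P=t["im"].astype(int),t["P"]
def st(name,m): 
    q=P[m]; q=q[~np.isnan(q[:,0])]; print(name,len(q),np.median(q,0).round(4),q.min(0).round(3),q.max(0).round(3)); return q
v,u=np.mgrid[:420,:560]
box=lambda a,b,c,d:(u>a/1.4)&(u<b/1.4)&(v>c/1.4)&(v<d/1.4)
R,G,B=im[...,0],im[...,1],im[...,2]
st("plunger",box(580,640,255,320)&(R>120)&(G<70))
y=(R>100)&(G>90)&(B<70)
for nm,b in(("lineL",box(205,235,250,380)),("lineR",box(505,535,240,365))):
    q=st(nm,b&y); a=np.polyfit(q[:,0],q[:,1],1); print(a)
z=P[...,2]
q=st("can",box(355,445,230,365)&(z>.06))
# cylinder axis: per x-slice fit circle centre y via symmetric crown
from scipy.optimize import least_squares
def f(p): # y0,slope,z,slope,r
    x=q[:,0]-.57; return np.hypot(q[:,1]-p[0]-p[1]*x,q[:,2]-p[2])-.05
r=least_squares(f,[np.median(q[:,1]),0,.056],loss="soft_l1",f_scale=.002);print(r.x,np.std(r.fun))
st("bluetop",box(355,445,230,365)&(B>R+30)&(z>.02))
# scene
s=np.load("scene0.npz");im,P=s["im"].astype(int),s["P"]
R,G,B=im[...,0],im[...,1],im[...,2]
b=box(310,375,280,340)
qs=st("stripe",b&(R>90)&(G>80)&(B<60)&(abs(R-G)<50)); 
f=st("face",b&(B>R+30))
p=np.array(r.x)
xf=np.median(qs[:,0]); yc=p[0]+p[1]*(xf-.57)
d=qs.mean(0)[1:]-[yc,p[2]]; print("face center",xf,yc,p[2]," stripe dir",d,np.degrees(np.arctan2(d[0],d[1])))
w=qs[:,1:]-qs[:,1:].mean(0);print("pca",np.linalg.svd(w)[2][0], np.c_[qs[:,1]-yc,qs[:,2]-p[2]][::4].round(3).tolist())
E
```

```text
return _methods._mean(a, axis=axis, dtype=dtype,
  ret = um.true_divide(
Traceback (most recent call last):
ValueError: zero-size array to reduction operation minimum which has no identity
```

```bash
python3 - <<'E'
import cv2
im=cv2.imread("pics/scene0.png")[210:350,300:440]
cv2.imwrite("pics/c0.png",cv2.resize(im,None,fx=4,fy=4,interpolation=cv2.INTER_CUBIC))
E
```

```text
(no output)
```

View pics/c0.png

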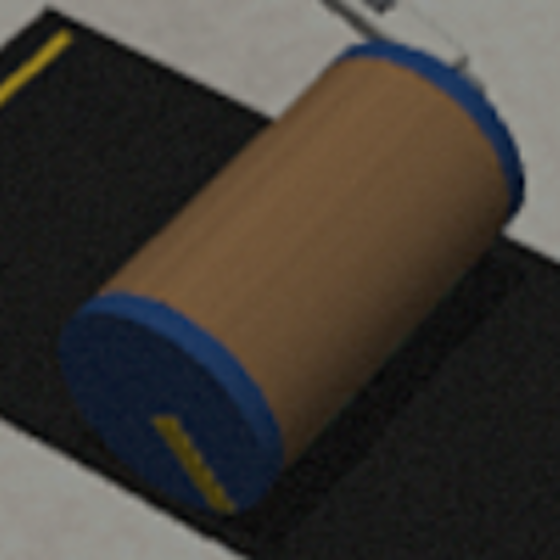

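The stripe runs from the face centre at about (165,420) down to (225,510) in this crop. The label is therefore below the axis and slightly to +y. The colours are dim, so I'll use relative thresholds.

```bash
cat > m.py <<'E'
from h import *
from scipy.optimize import least_squares
v,u=np.mgrid[:420,:560]
def st(name,P,m): 
    q=P[m]; q=q[~np.isnan(q[:,0])]; print(name,len(q),*( [np.median(q,0).round(4),q.min(0).round(3),q.max(0).round(3)] if len(q) else [])); return q
def can(P,X=(.4,.75),Y=(-.3,.3)):
    q=P[(P[...,2]>.075)&(P[...,2]<.115)&(P[...,0]>X[0])&(P[...,0]<X[1])&(P[...,1]>Y[0])&(P[...,1]<Y[1])]
    xm=q[:,0].mean()
    f=lambda p:np.hypot((q[:,1]-p[0]-p[1]*(q[:,0]-xm))*np.cos(p[1]),q[:,2]-p[2])-.05
    r=least_squares(f,[np.median(q[:,1]),0,.056],loss="soft_l1",f_scale=.002)
    print("can n",len(q),"x",np.percentile(q[:,0],[.5,50,99.5]).round(3),"y,slope,z",r.x.round(4),"std",np.std(r.fun).round(4)); return r.x,xm
def stripe(im,P,p,xm):
    R,G,B=[im[...,i].astype(int) for i in range(3)]
    yl=(R>1.6*B+10)&(G>1.4*B+8)&(G>.75*R)
    m=yl&(abs(P[...,1]-p[0])<.06)&(P[...,2]<.11)&(P[...,2]>.008)&(P[...,0]>xm+.05)
    q=st("stripe",P,m)
    if len(q)<5:return
    yc=p[0]+p[1]*(np.median(q[:,0])-xm); e=np.c_[q[:,1]-yc,q[:,2]-p[2]]; d=e.mean(0)
    print("mean off",d.round(4),"angle from up toward +y deg",np.degrees(np.arctan2(d[0],d[1])).round(1)); 
    k=np.linalg.svd(e-d)[2][0]; k*=np.sign(k@d); print("pca angle",np.degrees(np.arctan2(k[0],k[1])).round(1))
E
python3 - <<'E'
from m import *
t=np.load("top0.npz");im,P=t["im"].astype(int),t["P"]
R,G,B=im[...,0],im[...,1],im[...,2]
q=st("plunger",P,(R>2*G)&(R>2*B)&(R>60)&(P[...,1]<-.3)&(P[...,1]>-.55)&(P[...,2]>.05)&(P[...,0]<.6))
st("counter",P,(P[...,2]>.025)&(P[...,2]<.04)&(abs(P[...,1]-np.median(q[:,1]))<.07)&(abs(P[...,0]-np.median(q[:,0]))<.05))
yl=(R>1.6*B+10)&(G>1.4*B+8)&(G>.75*R)&(P[...,2]<.02)&(abs(P[...,0]-.45)<.2)
for nm,c in(("L",P[...,1]>.1),("R",P[...,1]<-.1)):
    a=st(nm,P,yl&c); print(np.polyfit(a[:,0],a[:,1],1))
p,xm=can(P)
s=np.load("scene0.npz"); p2,xm2=can(s["P"]); stripe(s["im"],s["P"],p2,xm2)
im,P=s["im"].astype(int),s["P"];R,G,B=im[...,0],im[...,1],im[...,2]
st("plunger s",P,(R>2*G)&(R>2*B)&(R>60)&(P[...,1]<-.3)&(P[...,1]>-.55)&(P[...,2]>.05)&(P[...,0]<.6))
E
```

```text
plunger 169 [ 0.5477 -0.393   0.0671] [ 0.532 -0.409  0.062] [ 0.564 -0.377  0.072]
counter 606 [ 0.5408 -0.3855  0.0346] [ 0.508 -0.428  0.025] [ 0.588 -0.358  0.04 ]
L 402 [0.5196 0.2477 0.007 ] [ 0.429  0.24  -0.001] [0.612 0.256 0.013]
[0.0163201  0.23915565]
R 389 [ 0.531  -0.2522  0.0071] [ 0.442 -0.26   0.001] [ 0.623 -0.245  0.013]
[ 0.02305122 -0.26452307]
can n 4193 x [0.442 0.548 0.749] y,slope,z [-0.0695 -0.4221  0.0566] std 0.0133
can n 3296 x [0.441 0.562 0.749] y,slope,z [-0.068  -0.7093  0.0554] std 0.0127
stripe 6 [ 0.6227 -0.0407  0.0508] [ 0.623 -0.05   0.031] [ 0.624 -0.026  0.06 ]
mean off [ 0.0639 -0.0076] angle from up toward +y deg 96.8
pca angle 139.9
plunger s 88 [ 0.5463 -0.3914  0.0668] [ 0.531 -0.41   0.063] [ 0.563 -0.375  0.071]
```

```bash
sed -i 's/X=(.4,.75),Y=(-.3,.3)/X=(.4,.632),Y=(-.3,.3)/' m.py
python3 - <<'E'
from m import *
t=np.load("top0.npz");p,xm=can(t["P"])
s=np.load("scene0.npz"); p2,xm2=can(s["P"]); print(xm,xm2);stripe(s["im"],s["P"],p2,xm2)
E
```

```text
can n 3537 x [0.442 0.53  0.622] y,slope,z [-0.052   0.0241  0.0566] std 0.0021
can n 2760 x [0.44  0.544 0.622] y,slope,z [-0.0518  0.0245  0.0561] std 0.0041
0.5309439822106048 0.5407088021791283
stripe 73 [ 0.6208 -0.0354  0.0441] [ 0.591 -0.086  0.02 ] [ 0.624 -0.002  0.109]
mean off [ 0.0142 -0.0049] angle from up toward +y deg 109.0
pca angle 163.5
```

```bash
sed -i 's/(P\[...,0\]>xm+.05)/(P[...,0]>XF-.008)\&(np.hypot(P[...,1]-p[0]-p[1]*.08,P[...,2]-p[2])<.046)/; s/^def stripe/XF=.622\ndef stripe/' m.py
python3 - <<'E'
from m import *
s=np.load("scene0.npz"); p2,xm2=can(s["P"]); stripe(s["im"],s["P"],p2,xm2)
E
```

```text
can n 2760 x [0.44  0.544 0.622] y,slope,z [-0.0518  0.0245  0.0561] std 0.0041
stripe 57 [ 0.6212 -0.0337  0.0398] [ 0.618 -0.05   0.02 ] [ 0.624 -0.018  0.06 ]
mean off [ 0.0151 -0.0163] angle from up toward +y deg 137.2
pca angle 142.9
```

The stripe points about 140° from up toward +y, so the canister needs to roll about 122 mm toward −y, in several finger strokes. I'll set the fingers spread along the canister's axis and approach.

Request:
apply_moves(commands=[[50,0.52,0.8,-0.04,0.225],[50,0.52,0.8,-0.04,0.225],[50,0.52,0.8,-0.04,0.225],[50,0.52,0.8,-0.04,0.225],[50,0.52,0.8,-0.04,0.225],[50,0.52,0.8,-0.04,0.225],[50,0.52,0.8,-0.04,0.225],[50,0.52,0.8,-0.04,0.225],[50,0.52,0.8,-0.04,0.225],[50,0.52,0.8,-0.04,0.225],[50,0.52,0.8,-0.04,0.225],[50,0.52,0.8,-0.04,0.225]])

```text
clock: 1.65
position: [0.526, -0.0291, 0.1978]
ee_rot: [2.192, 2.25, -0.0]
force: [1.1, -1.3, 0.1]
width: 0.5
gripper_force: 0.0
```

Request:
apply_moves(commands=[[50,0,0,0,0],[50,0,0,0,0]])

```text
clock: 1.9
position: [0.5248, -0.031, 0.1975]
ee_rot: [-2.196, -2.246, 0.002]
force: [0.6, -0.6, 0.3]
width: 0.499
gripper_force: 0.0
```

Request:
apply_moves(commands=[[50,0,0,-0.4,0],[50,0,0,-0.4,0],[50,0,0,-0.4,0],[50,0,0,-0.2,0],[50,0,0,-0.05,0],[50,0,0,0,0]])

```text
clock: 2.65
position: [0.5255, -0.0309, 0.1114]
ee_rot: [2.196, 2.246, 0.0]
force: [0.4, 0.2, 0.1]
width: 0.503
gripper_force: 0.0
```

Request:
apply_moves(commands=[[50,0,0,-0.05,0],[50,0,0,0,0]])

```text
clock: 2.9
position: [0.5254, -0.0305, 0.1082]
ee_rot: [2.196, 2.246, 0.0]
force: [0.3, -0.6, 0.1]
width: 0.5
gripper_force: 0.0
```

Request:
apply_moves(commands=[[50,0,0,-0.03,0],[50,0,0,0,0]])

```text
clock: 3.15
position: [0.5252, -0.0305, 0.1061]
ee_rot: [-2.196, -2.247, 0.0]
force: [-0.1, 0.2, -0.2]
width: 0.499
gripper_force: 0.0
```

Request:
apply_moves(commands=[[50,0,0,-0.02,0],[50,0,0,0,0]])

```text
clock: 3.4
position: [0.5254, -0.0304, 0.1051]
ee_rot: [2.196, 2.247, 0.0]
force: [0.6, -0.4, 0.9]
width: 0.499
gripper_force: 0.8
```

Request:
apply_moves(commands=[[50,0,0,-0.02,0],[50,0,0,0,0]])

```text
clock: 3.65
position: [0.5255, -0.0301, 0.1044]
ee_rot: [2.195, 2.247, 0.001]
force: [-3.5, 1.2, 9.0]
width: 0.499
gripper_force: 4.9
```

Request:
apply_moves(commands=[[50,0,-0.1,0.008,0],[50,0,-0.1,0.006,0],[50,0,-0.1,0.004,0],[50,0,-0.1,0.002,0]])

```text
clock: 4.15
position: [0.5259, -0.0545, 0.106]
ee_rot: [2.195, 2.246, 0.001]
force: [-2.8, -0.0, 13.0]
width: 0.5
gripper_force: 6.1
```

Request:
apply_moves(commands=[[50,0,-0.1,0,0],[50,0,-0.1,0,0],[50,0,-0.1,0,0],[50,0,-0.1,0,0],[50,0,-0.1,0,0],[50,0,-0.1,0,0]])

```text
clock: 4.9
position: [0.5266, -0.0907, 0.1061]
ee_rot: [2.194, 2.245, 0.003]
force: [1.1, -0.3, 8.6]
width: 0.503
gripper_force: 4.1
```

Request:
apply_moves(commands=[[50,0,-0.1,-0.003,0],[50,0,-0.1,-0.005,0],[50,0,-0.1,-0.007,0],[50,0,0,0,0]])

```text
clock: 5.4
position: [0.5269, -0.1094, 0.1049]
ee_rot: [2.195, 2.244, 0.003]
force: [2.1, -1.3, 6.2]
width: 0.499
gripper_force: 3.3
```

```bash
cat >> m.py <<'E'
def look():
    _,P=cloud("top"); can(P,X=(.4,.632)); im,P=cloud("scene"); p,x=can(P); stripe(im,P,p,x); print(observe()["position"],observe()["force"]); return im
E
echo
```

Request:
apply_moves(commands=[[50,0,0,0.1,0],[50,0,0,0.4,0],[50,0,0.6,0.4,0],[50,0,0,0,0]])

```text
clock: 5.9
position: [0.5263, -0.0693, 0.1601]
ee_rot: [2.19, 2.25, 0.005]
force: [0.1, 0.4, -0.1]
width: 0.497
gripper_force: 0.0
```

```bash
python3 -c "
from m import *
look()"
```

```text
can n 13 x [0.442 0.442 0.443] y,slope,z [-0.0461  0.119   0.0335] std 0.0024
can n 2565 x [0.441 0.547 0.623] y,slope,z [-0.0909  0.0194  0.0562] std 0.0042
stripe 62 [ 0.6217 -0.0647  0.0568] [ 0.619 -0.088  0.046] [ 0.624 -0.045  0.066]
mean off [0.0243 0.0001] angle from up toward +y deg 89.7
pca angle 100.0
[ 0.52501984 -0.07244874  0.15813741] [-0.33831536  0.25878844 -0.06042714]
```

Request:
apply_moves(commands=[[50,0,0.03,-0.4,0],[50,0,0,-0.35,0],[50,0,0,-0.09,0],[50,0,0,-0.03,0],[50,0,0,0,0]])

```text
clock: 6.62
position: [0.5255, -0.0709, 0.1063]
ee_rot: [2.196, 2.246, 0.001]
force: [-0.1, -0.0, -0.3]
width: 0.506
gripper_force: 0.0
```

Request:
apply_moves(commands=[[50,0,0,-0.02,0],[50,0,0,0,0]])

```text
clock: 6.88
position: [0.5258, -0.0707, 0.1052]
ee_rot: [2.195, 2.246, 0.001]
force: [0.3, -0.1, 3.1]
width: 0.498
gripper_force: 1.3
```

Request:
apply_moves(commands=[[50,0,0,-0.013,0],[50,0,-0.1,0.008,0],[50,0,-0.1,0.006,0],[50,0,-0.1,0.004,0],[50,0,-0.1,0.002,0],[50,0,-0.1,0,0],[50,0,-0.1,0,0]])

```text
clock: 7.75
position: [0.5265, -0.1069, 0.1062]
ee_rot: [2.194, 2.245, 0.003]
force: [1.1, 0.1, 7.7]
width: 0.499
gripper_force: 4.0
```

Request:
apply_moves(commands=[[50,0,-0.1,0,0],[50,0,-0.1,0,0],[50,0,-0.1,0,0],[50,0,-0.1,0,0],[50,0,-0.1,-0.003,0]])

```text
clock: 8.38
position: [0.5269, -0.137, 0.1058]
ee_rot: [2.194, 2.245, 0.003]
force: [3.7, -0.6, 5.6]
width: 0.498
gripper_force: 2.6
```

Request:
apply_moves(commands=[[50,0,-0.1,-0.005,0],[50,0,-0.1,-0.007,0],[50,0,0,0,0]])

```text
clock: 8.75
position: [0.5262, -0.1497, 0.1046]
ee_rot: [2.196, 2.244, 0.001]
force: [3.0, 0.2, 5.9]
width: 0.501
gripper_force: 3.1
```

Request:
apply_moves(commands=[[50,0,0,0.1,0],[50,0,0,0.4,0],[50,0,0.6,0.4,0],[50,0,0,0,0],[50,0,0,0,0]])

```text
clock: 9.38
position: [0.5244, -0.1131, 0.1577]
ee_rot: [-2.195, -2.247, 0.002]
force: [-0.2, -0.5, -0.4]
width: 0.501
gripper_force: 0.0
```

```bash
python3 -c "
from m import *
im=look(); cv2.imwrite('pics/s2.png',cv2.resize(im[150:260,150:320,::-1],None,fx=4,fy=4))"
```

```text
can n 298 x [0.444 0.532 0.621] y,slope,z [-0.13    0.0252  0.0589] std 0.0013
can n 2552 x [0.443 0.547 0.624] y,slope,z [-0.1288  0.0218  0.0563] std 0.0044
stripe 49 [ 0.6223 -0.1087  0.0724] [ 0.619 -0.126  0.058] [ 0.625 -0.09   0.088]
mean off [0.0185 0.0162] angle from up toward +y deg 48.9
pca angle 53.2
[ 0.52430922 -0.11363521  0.15731495] [ 1.05814421  0.06621461 -0.13177666]
```

View pics/s2.png

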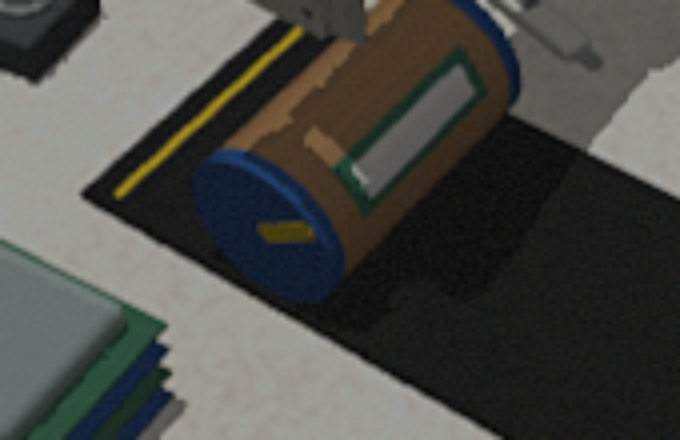

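The label is now visible at (415,130) in this crop, and the stripe is about 50° from up. I'll write an estimator that works from the label's white and green pixels, then make a third stroke.

```bash
cat >> m.py <<'E'
def label(n,y0,k,x0,z0=.056):
    "label angle from up toward +y, using white+green pixels on the cylinder surface"
    im,P=cloud(n); R,G,B=[im[...,i].astype(int) for i in range(3)]
    dy=P[...,1]-y0-k*(P[...,0]-x0); a=np.degrees(np.arctan2(dy,P[...,2]-z0)); r=np.hypot(dy,P[...,2]-z0)
    on=(abs(r-.05)<.006)&(P[...,0]>.46)&(P[...,0]<.605)&(abs(a)<100)&(P[...,2]>.03)
    w=on&(B>.8*R)&(R>60)&(abs(R-G)<25); g=on&(G>1.25*R)&(G>B)
    for nm,m in(("white",w),("green",g)):
        if m.sum()>20: print(n,nm,m.sum(),"ang pct2,50,98",np.percentile(a[m],[2,50,98]).round(1),"x",np.percentile(P[m][:,0],[2,98]).round(3))
E
python3 -c "
from m import *
label('scene',-.1288,.0218,.547)"
```

```text
scene white 342 ang pct2,50,98 [40.3 51.5 64.6] x [0.482 0.578]
scene green 244 ang pct2,50,98 [33.6 43.6 72.2] x [0.473 0.588]
```

Request:
apply_moves(commands=[[50,0,0.05,-0.4,0],[50,0,0,-0.35,0],[50,0,0,-0.09,0],[50,0,0,-0.02,0],[50,0,0,0,0]])

```text
clock: 10.15
position: [0.5257, -0.1099, 0.1071]
ee_rot: [2.196, 2.246, 0.001]
force: [0.6, 0.3, 0.6]
width: 0.501
gripper_force: 0.0
```

Request:
apply_moves(commands=[[50,0,0,-0.02,0],[50,0,0,0,0]])

```text
clock: 10.4
position: [0.5254, -0.1098, 0.1057]
ee_rot: [2.196, 2.246, 0.0]
force: [0.7, -0.9, -0.4]
width: 0.497
gripper_force: 0.1
```

Request:
apply_moves(commands=[[50,0,0,-0.025,0],[50,0,-0.1,0.008,0],[50,0,-0.1,0.006,0],[50,0,-0.1,0.004,0],[50,0,-0.1,0.002,0],[50,0,-0.1,0,0],[50,0,-0.1,0,0]])

```text
clock: 11.28
position: [0.5263, -0.146, 0.1062]
ee_rot: [2.194, 2.245, 0.002]
force: [-0.2, -0.1, 8.0]
width: 0.498
gripper_force: 4.3
```

Request:
apply_moves(commands=[[50,0,-0.1,0,0],[50,0,-0.1,0,0],[50,0,-0.1,0,0],[50,0,-0.1,0,0],[50,0,-0.1,-0.003,0]])

```text
clock: 11.9
position: [0.5268, -0.176, 0.1058]
ee_rot: [2.194, 2.245, 0.003]
force: [2.9, -0.8, 4.5]
width: 0.5
gripper_force: 2.5
```

Request:
apply_moves(commands=[[50,0,-0.1,-0.005,0],[50,0,0,0,0]])

```text
clock: 12.15
position: [0.5265, -0.1826, 0.1052]
ee_rot: [2.195, 2.244, 0.002]
force: [4.2, -1.2, 6.1]
width: 0.498
gripper_force: 3.2
```

Request:
apply_moves(commands=[[50,0,0,0.1,0],[50,0,0,0.4,0],[50,0,0.5,0.5,0],[50,0,0.5,0.5,0],[50,0,0,0,0]])

```text
clock: 12.78
position: [0.5259, -0.1187, 0.1968]
ee_rot: [2.19, 2.25, 0.003]
force: [0.3, -0.6, -0.2]
width: 0.504
gripper_force: 0.0
```

```bash
cat >> m.py <<'E'
def both():
    for n in("top","scene"):
        _,P=cloud(n); p,x=can(P); label(n,p[0],p[1],x)
E
python3 -c "
from m import *
both(); look()"
```

```text
can n 14 x [0.443 0.444 0.445] y,slope,z [-16.2591  -1.5677   0.0874] std 0.0005
can n 2497 x [0.443 0.547 0.625] y,slope,z [-0.165   0.0226  0.0566] std 0.0044
scene white 355 ang pct2,50,98 [-1.6 12.  24.1] x [0.483 0.58 ]
scene green 244 ang pct2,50,98 [-6.9 16.9 31. ] x [0.473 0.589]
can n 1 x [0.443 0.443 0.443] y,slope,z [-0.12    0.      0.0254] std 0.0
can n 2495 x [0.442 0.546 0.625] y,slope,z [-0.1651  0.0225  0.0566] std 0.0043
stripe 48 [ 0.6238 -0.1572  0.0828] [ 0.62  -0.166  0.06 ] [ 0.627 -0.149  0.101]
mean off [0.0063 0.0253] angle from up toward +y deg 14.0
pca angle 12.5
[ 0.52444855 -0.12265791  0.19355863] [-0.31717741  0.04583623 -0.59105999]
```

About 12° is left, which is 10.5 mm for the canister and 21 mm of finger travel. I'll centre that stroke over the crown.

Request:
apply_moves(commands=[[50,0,-0.625,0,0],[50,0,0,-0.5,0],[50,0,0,-0.5,0],[50,0,0,-0.35,0],[50,0,0,-0.05,0],[50,0,0,0,0]])

```text
clock: 13.82
position: [0.5253, -0.1595, 0.1107]
ee_rot: [-2.196, -2.246, 0.0]
force: [0.1, 0.7, 0.4]
width: 0.5
gripper_force: 0.0
```

Request:
apply_moves(commands=[[50,0,0,-0.03,0],[50,0,0,0,0]])

```text
clock: 14.08
position: [0.5256, -0.1594, 0.1093]
ee_rot: [2.195, 2.246, 0.001]
force: [0.1, -0.1, 0.2]
width: 0.498
gripper_force: 0.0
```

Request:
apply_moves(commands=[[50,0,0,-0.045,0],[50,0,0,0,0]])

```text
clock: 14.32
position: [0.5256, -0.1593, 0.1063]
ee_rot: [2.195, 2.246, 0.001]
force: [0.6, 0.1, 2.1]
width: 0.504
gripper_force: 0.8
```

Request:
apply_moves(commands=[[50,0,0,-0.015,0],[50,0,0,0,0]])

```text
clock: 14.58
position: [0.5256, -0.1594, 0.1061]
ee_rot: [2.195, 2.246, 0.0]
force: [-2.3, 0.0, 10.1]
width: 0.501
gripper_force: 5.5
```

Request:
apply_moves(commands=[[50,0,-0.07,0,0],[50,0,-0.07,0,0],[50,0,-0.07,0,0],[50,0,-0.07,0,0],[50,0,-0.07,0,0],[50,0,0,0,0]])

```text
clock: 15.32
position: [0.5261, -0.1808, 0.1062]
ee_rot: [2.195, 2.245, 0.001]
force: [-0.9, 0.3, 9.7]
width: 0.505
gripper_force: 4.7
```

Request:
apply_moves(commands=[[50,0,0,0.05,0],[50,0,0,0.4,0],[50,0,0.5,0.6,0],[50,-0.4,0.6,0.3,0],[50,-0.8,0.6,0,0],[50,-0.8,0.6,0,0],[50,-0.8,0.6,0,0],[50,0,0,0,0],[50,0,0,0,0]])

```text
clock: 16.45
position: [0.3576, -0.0065, 0.1865]
ee_rot: [2.195, 2.246, 0.0]
force: [-0.3, -0.4, 0.2]
width: 0.497
gripper_force: 0.0
```

```bash
python3 -c "
from m import *
both(); im=look(); i2,P=cloud('top'); cv2.imwrite('pics/s4.png',np.hstack([cv2.resize(im[140:260,130:260,::-1],(390,360)),cv2.resize(i2[150:270,270:400,::-1],(390,360))]))"
```

```text
can n 3543 x [0.444 0.533 0.625] y,slope,z [-0.1759  0.0215  0.057 ] std 0.0023
top white 543 ang pct2,50,98 [-13.5  -0.   13.4] x [0.487 0.584]
top green 283 ang pct2,50,98 [-18.4   2.9  18.4] x [0.478 0.59 ]
can n 2497 x [0.442 0.546 0.625] y,slope,z [-0.1759  0.0236  0.0566] std 0.0043
scene white 333 ang pct2,50,98 [-15.9   0.7  13.1] x [0.482 0.581]
scene green 217 ang pct2,50,98 [-18.7  13.   20. ] x [0.474 0.589]
can n 3540 x [0.444 0.532 0.625] y,slope,z [-0.1758  0.0206  0.057 ] std 0.0024
can n 2483 x [0.443 0.546 0.625] y,slope,z [-0.1759  0.0212  0.0567] std 0.0042
stripe 47 [ 0.624  -0.1728  0.0833] [ 0.622 -0.179  0.06 ] [ 0.626 -0.167  0.102]
mean off [0.0014 0.0252] angle from up toward +y deg 3.2
pca angle 0.5
[ 0.35765595 -0.0064593   0.18602077] [0.48796306 0.15193076 0.06307078]
```

View pics/s4.png

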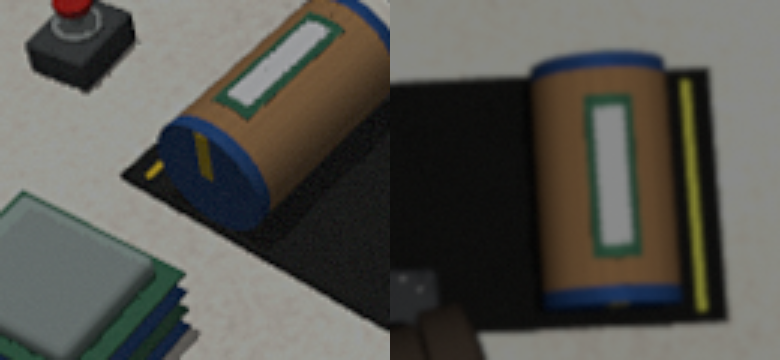

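The label is within about 1° of straight up in both views. The right half shows it centred on the crown at (612,175). Next is the plunger, after checking clearance to the pen cup beside it.

```bash
python3 -c "
from m import *
print(arm.grasp_offset)
for n in('top','scene'):
    im,P=cloud(n); m=(P[...,2]>.05)&(P[...,1]<-.29)&(P[...,1]>-.54)&(P[...,0]<.70)&(P[...,0]>.57); st('cup',P,m); st('hi',P,m&(P[...,2]>.1))
    R,G,B=[im[...,i].astype(int) for i in range(3)]; st('pl',P,(R>2*G)&(R>2*B)&(R>60)&(P[...,1]<-.3)&(P[...,1]>-.55)&(P[...,2]>.062)&(P[...,0]<.575))
"
```

```text
0.0188
cup 1261 [ 0.6624 -0.465   0.0817] [ 0.571 -0.54   0.05 ] [ 0.7   -0.395  0.147]
hi 173 [ 0.6715 -0.4306  0.1039] [ 0.647 -0.466  0.1  ] [ 0.7   -0.395  0.147]
pl 164 [ 0.5478 -0.3926  0.0671] [ 0.532 -0.409  0.062] [ 0.564 -0.377  0.074]
cup 1403 [ 0.6643 -0.4614  0.0803] [ 0.57 -0.54  0.05] [ 0.7   -0.393  0.146]
hi 173 [ 0.6697 -0.4241  0.1148] [ 0.646 -0.466  0.1  ] [ 0.7   -0.395  0.146]
pl 90 [ 0.5466 -0.3917  0.0667] [ 0.533 -0.409  0.063] [ 0.563 -0.374  0.071]
```

Request:
apply_moves(commands=[[0,0.263,-0.536,0,-0.25],[0,0.263,-0.536,0,-0.25],[0,0.263,-0.536,0,-0.25],[0,0.263,-0.536,0,-0.25],[0,0.263,-0.536,0,-0.25],[0,0.263,-0.536,0,-0.25],[0,0.263,-0.536,0,-0.25],[0,0.263,-0.536,0,-0.25],[0,0.263,-0.536,0,-0.25],[0,0.263,-0.536,0,-0.25],[0,0.263,-0.536,0,-0.25],[0,0.263,-0.536,0,-0.25]])

```text
clock: 18.4
position: [0.547, -0.3933, 0.1857]
ee_rot: [-3.138, -0.141, 0.001]
force: [0.0, -0.1, -0.1]
width: 0.002
gripper_force: 0.0
```

Request:
apply_moves(commands=[[0,0,0,-0.3,0],[0,0,0,-0.5,0],[0,0,0,-0.5,0],[0,0,0,-0.3,0],[0,0,0,0,0],[0,0,0,0,0]])

```text
clock: 19.15
position: [0.5472, -0.3923, 0.0912]
ee_rot: [3.137, 0.148, 0.002]
force: [0.3, -0.5, 0.2]
width: 0.006
gripper_force: 0.0
```

Now press: first down to about 0.057, then in small steps until the force shows the stop.

Request:
apply_moves(commands=[[0,0,0,-0.25,0],[0,0,0,-0.2,0],[0,0,0,-0.1,0],[0,0,0,0,0]])

```text
clock: 19.65
position: [0.5468, -0.3924, 0.0571]
ee_rot: [3.138, 0.147, 0.0]
force: [-0.7, 0.1, 7.7]
width: 0.001
gripper_force: 3.6
```

Request:
apply_moves(commands=[[0,0,0,-0.04,0],[0,0,0,0,0]])

```text
clock: 19.9
position: [0.5469, -0.3923, 0.0552]
ee_rot: [3.138, 0.147, 0.001]
force: [-1.9, 0.9, 8.9]
width: 0.003
gripper_force: 4.1
```

Request:
apply_moves(commands=[[0,0,0,-0.02,0],[0,0,0,0,0]])

```text
clock: 20.15
position: [0.5469, -0.3923, 0.0544]
ee_rot: [3.138, 0.147, 0.001]
force: [-2.2, 1.0, 9.7]
width: 0.008
gripper_force: 4.9
```

Request:
apply_moves(commands=[[0,0,0,-0.02,0],[0,0,0,0,0]])

```text
clock: 20.4
position: [0.547, -0.3924, 0.0542]
ee_rot: [3.137, 0.147, 0.002]
force: [-4.2, 2.7, 19.4]
width: 0.006
gripper_force: 9.4
```

Request:
apply_moves(commands=[[0,0,0,-0.01,0],[0,0,0,0,0],[0,0,0,0,0]])

```text
clock: 20.78
position: [0.5471, -0.3925, 0.0542]
ee_rot: [3.137, 0.147, 0.002]
force: [-7.0, 3.6, 23.1]
width: 0.004
gripper_force: 11.5
```

The force jumped while z stayed at 0.0542, so the plunger is on its stop. I'll release, retreat and check.

Request:
apply_moves(commands=[[0,0,0,0.2,0],[0,0,0,0.4,0],[0,0,0,0.6,0],[0,0,0,0.6,0],[0,-0.6,0,0.3,0],[0,-0.8,0,0,0],[0,-0.8,0,0,0],[0,-0.4,0,0,0],[0,0,0,0,0],[0,0,0,0,0],[0,0,0,0,0]])

```text
clock: 22.15
position: [0.3919, -0.3918, 0.1776]
ee_rot: [-3.138, -0.149, -0.001]
force: [0.1, 0.1, -0.4]
width: 0.006
gripper_force: 0.0
```

```bash
python3 -c "
from m import *
both(); im,P=cloud('top'); R,G,B=[im[...,i].astype(int) for i in range(3)]; st('pl',P,(R>2*G)&(R>2*B)&(R>60)&(P[...,1]<-.3)&(P[...,1]>-.55)&(P[...,2]>.045)&(P[...,0]<.575))
i2,_=cloud('scene')
cv2.imwrite('pics/end.png',np.hstack([cv2.resize(im[...,::-1],(400,300)),cv2.resize(i2[...,::-1],(400,300))])); print(observe()['position'],observe()['force'])"
```

```text
can n 3533 x [0.444 0.533 0.625] y,slope,z [-0.1758  0.0236  0.057 ] std 0.0023
top white 537 ang pct2,50,98 [-13.8  -0.1  13.1] x [0.486 0.584]
top green 279 ang pct2,50,98 [-18.7   4.3  18.7] x [0.478 0.591]
can n 2488 x [0.443 0.546 0.625] y,slope,z [-0.1758  0.0227  0.0566] std 0.0043
scene white 331 ang pct2,50,98 [-14.9   1.3  13.2] x [0.483 0.582]
scene green 216 ang pct2,50,98 [-18.7  13.2  20. ] x [0.475 0.589]
pl 169 [ 0.5478 -0.393   0.067 ] [ 0.532 -0.409  0.06 ] [ 0.565 -0.377  0.074]
[ 0.39086704 -0.39204647  0.17765714] [-0.07337982 -0.16225625 -0.09844349]
```

View pics/end.png

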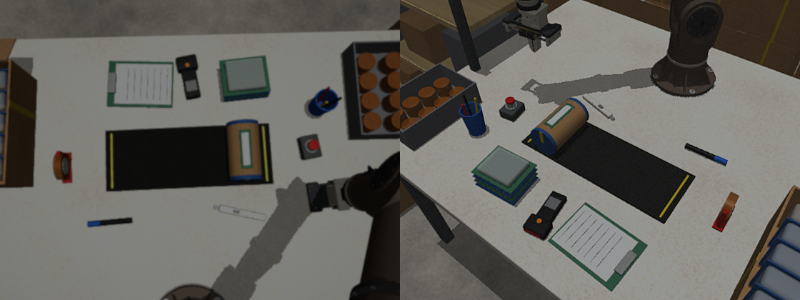

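The canister lies at about (243,150) in the top view with its label up. The plunger is back up at 0.067 m, the other things look undisturbed, and the arm is clear.

```bash
python3 -c "
from cell import arm
print(arm.sign_off())"
```

```text
the job is handed in; nothing more can be done
None
```

The job is handed in at about 22 s: the canister lies still with its label within about 1° of straight up, the tally plunger was pressed to its stop and sprang back, and nothing else on the table was touched.

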